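Post a small bottle through the sprung flap of the collection box

ROBOT

A 7-joint arm with a two-finger parallel gripper is mounted at the origin on a cart in front of the work surface, level with it; the furniture and walls round the work are solid. World frame = base frame: x ahead of the robot, y to its left, z up, the work surface at z = 0. Lengths are in m, angles in rad, forces in N, time in s.
With the tool pointing down it reaches from about 0.425 to 0.875 m from the base axis. Payload 8.4 kg.
Tool frame: the origin (TCP) lies midway between the tips of the shut fingers; the grasp point (between the pads) lies 19 mm behind it (env.tcp_to_grasp is the distance from the TCP to the grasp point, in m); z points along the fingers, y is the line along which they close (so a half turn about z gives the same grasp; the last joint's range is limited). The gripper opens to 87 mm and grips with 3 to 60 N. Pads are 19 mm wide; open, the fingers measure 117 mm over their backs; the gripper's body (75 mm by 190 mm) begins 51 mm behind the grasp point.
Start: joints at [-1.378, 0.333, 0.04, 1.465, -0.013, 1.343, -0.059], TCP at [0.187, 0.622, 0.185] pointing down, gripper open.
Joint ranges: [-2.58, 2.58], [-0.38, 2.09], [-1.3, 1.39], [0.25, 2.4], [-1.5, 4.64], [0.08, 2.09], [-2.65, 2.65]. Speed limits (rad/s): [2.22, 2.22, 2.79, 2.79, 3.14, 3.14, 3.14].

INTERFACE

Orientations are given as a unit quaternion [x, y, z, w].
In Python, from bench import env gives the robot as it stands.
- The arm moves only by the tool arm_command, never from a script. Its argument "motion" is a list of rows, each a list of 5 numbers: the shift along the tool's x, y, z in cm, then the turn about the tool's z in rad, then the closure, from 0 (fully open) to 1 (shut). A call has 1 to 5 rows; each row is the pose to reach, as a shift and turn from the pose commanded when the call began, along the tool's axes at that moment; what a row does not reach only later rows make up. A row lasts 1/8 s, in which the tool goes at most 62.5 mm and 10.7 degrees, less where a joint would pass 70% of its speed; a pose out of reach is approached as far as the arm can. A call with a gripper value outside its range is refused whole. The fingers move at their own pace and stop on an object; "newtons" is the grip in N (left out, the last holds). Time passes only in rows, so rows that repeat a pose let the fingers close. It gives the time, the measured TCP pose, the force, the opening and the grip force at its end, in the units of the state.
- env.sense(): the state, without advancing time (a new reading comes with each control period).
- env.grab_frame(name): name is "scene" or "top" or "wrist"; returns a dict with "pixels" (420x560x3 uint8, blue, green, red), "range_z" (420x560 float32, m along the optical axis (not along the pixel's ray), 0 where there is no reading), "mtx" (3x3 intrinsics, pixels), "eye" and "rotation" of the camera in the world; the wrist camera has in their place "mount" (4x4, takes a point from camera to tool coordinates, whose origin is the TCP and whose axes are the flange's). Camera axes: x right, y down, z forward; pixel columns grow to the right and rows downward; lengths in m; the calibration is good to about 2 mm. A picture is of the moment at which its call begins: read the wrist's pose just before it.
- env.hand_in(): hands the job in; it is judged then, once.
The state is a dict: "t": time; "joint_pos": joint angles; "qd": joint speeds; "effort": joint torques, N m; "tcp_pos": TCP position; "orientation": TCP orientation; "contact_force": force on the tool from outside, world axes, zero at the start; "torque": the same for the moment, N m; "finger_gap": opening from 0.0 (shut) to 1.0 (fully open); "grip_force": force on a finger pad.
Only numpy, scipy, OpenCV 4.12 (cv2) and the standard library are available. Lean on these libraries where they do the work, as an engineer would, in place of code of your own. Each camera call takes 0.05 s, during which the arm holds its last target. There are 200 camera calls.

TASK

Post the small honey-coloured bottle, upright and base first, into the white collection box: push it down through the yellow sprung flap in the blue lid, keeping hold of it until it is at least half way through, then let go so that it drops inside and the flap closes behind it. Leave the dark brown bottle of the same shape standing where it is.

Things in the scene. Friction and masses are not known exactly. Their poses are not given: they have to be found in the camera images.
- pale_bottle_mid (a point): Centre (half-way up) of the small honey-coloured bottle with a black screw cap, standing loose on the bench. 99 mm tall, 0.2 kg; body 45 mm in diameter, a shoulder narrowing to the neck; the cap, 28 mm in diameter, is the top 16 mm: take it there with the fingertips from above. Bottle top 49.5 mm above this point, base 49.5 mm below. z axis along the bottle.
- mouth (a point): Centre of the mouth, 78 x 78 mm, level with the top of the flat blue lid (146 x 156 mm) of the white collection box, which is fixed to the bench. Lid top 190 mm above the bench. x axis: from front to back of the box, z up; mouth 12 mm in front of the box's centre. The yellow flap fills it, hinged on its back (+x) edge. Inside, a padded floor 176 mm below the lid's top.
- flap (a joint): Angle of the yellow flap in rad: 0 closed, level with the lid; grows as its front edge swings down into the box, to 1.5. A light spring closes it: about 0.6 N on its middle starts to open it, under 1 N at its edge holds it wide open; it shuts by itself when nothing holds it, and a bottle standing inside is clear of it.
- dark_bottle: Bystander: dark brown bottle with a black screw cap, of the same shape and size as the honey-coloured one, standing loose on the bench; origin at the centre of its base, z up. It stays where it is.
Things that resemble listed ones, but are neither listed nor needed, are in the scene too. Leave any red look-alike of the part that bears pale_bottle_mid alone.

How it is judged:
On the way:
1. the honey-coloured bottle, held by the fingers and upright, is pushed down through the open flap by at least a third of its height (contact force between the fingers and pale_bottle above 0.5 N and value of joint flap above 0.6 rad and z of pale_bottle_mid in the frame of mouth below 0.016 m and horizontal distance between pale_bottle_mid and mouth below 0.03 m and angle between pale_bottle_mid's own z axis and vertical below 0.4 rad), for 0.1 s.
At the end, for the whole second after the job is handed in: The honey-coloured bottle lies or stands at rest inside the collection box, its centre at least 80 mm below the lid; the flap is shut (within 0.1 rad); the dark brown bottle stands within 30 mm of where it was (z of pale_bottle_mid in the frame of mouth below -0.08 m and x of pale_bottle_mid in the frame of mouth between -0.06 and 0.085 m and y of pale_bottle_mid in the frame of mouth between -0.075 and 0.075 m and value of joint flap below 0.1 rad and linear speed of pale_bottle below 0.05 m/s and distance of dark_bottle from where it was at the start of the episode below 0.03 m and angle between dark_bottle's own z axis and vertical below 0.2 rad); the robot touches nothing.
It fails at once if the dark brown bottle is knocked over or moved more than 30 mm (distance of dark_bottle from where it was at the start of the episode above 0.03 m or angle between dark_bottle's own z axis and vertical above 0.4 rad).
It also fails if it takes over 40 s, if anything falls off the work surface, if the arm or the gripper's body presses on something with over 40 N, if the wrist force passes 120 N, or if a joint passes its speed limit or range.

## Working session

There is one attempt and no reset: what is moved stays moved. The work goes in short steps, Python scripts to look and compute and a tool call to move; the robot and the scene stay as the last step left them, time stands still between calls to the robot, and variables do not carry over. Pictures are saved under pics/ and viewed, at most 10 in all, crops included, and the job is handed in when it is done.

Besides the shell and the picture viewer there is one more tool, called after "Emit:" as name(argument=value, ...) on one line, values as JSON. arm_command: Moves the arm, as the interface text tells. Its arguments: {"type":"object","properties":{"motion":{"type":"array"},"newtons":{"type":"number"}},"required":["motion"]}

```bash
mkdir -p pics; cat > h.py <<'E'
import numpy as np, cv2
from bench import env
def pts(f):
    z=f["range_z"]; K=np.array(f["mtx"]); v,u=np.mgrid[:420,:560]
    c=np.stack([(u-K[0,2])/K[0,0]*z,(v-K[1,2])/K[1,1]*z,z],-1)
    return c@np.array(f["rotation"]).T+np.array(f["eye"])
E
python3 - <<'E'
from h import *
s=env.sense(); print(s["t"],s["tcp_pos"],s["orientation"],s["finger_gap"])
for n in("scene","top"):
    f=env.grab_frame(n); cv2.imwrite(f"pics/{n}.png",f["pixels"]); np.save(n+"_p.npy",pts(f)); np.save(n+"_c.npy",f["pixels"])
    print(n,np.array(f["eye"]).round(3),np.array(f["rotation"]).round(2).tolist())
E
```

```text
0.0 [0.18686272 0.62200781 0.18375386] [ 1.45358962e-01  9.89378650e-01 -8.10578893e-04 -5.37075178e-05] 0.9997529931211768Traceback (most recent call last):
  File "<stdin>", line 4, in <module>
  File "h.py", line 6, in pts
    return c@np.array(f["rotation"]).T+np.array(f["eye"])
           ~^~~~~~~~~~~~~~~~~~~~~~~~~~
ValueError: matmul: Input operand 1 has a mismatch in its core dimension 0, with gufunc signature (n?,k),(k,m?)->(n?,m?) (size 4 is different from 3)
```

View pics/scene.png

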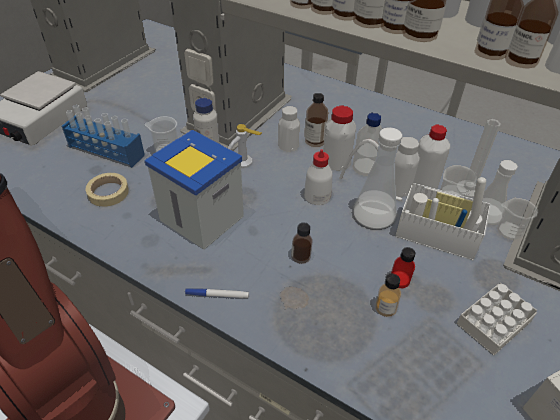

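The scene picture shows the honey bottle at (388,296), a red look-alike just behind it at (403,267), the dark brown bottle at (302,243), and the box with the yellow flap at (190,162). The bottle at (388,296) fits the description: it is amber and small with a black cap. The one at (403,267) is red, and the one at (302,243) is dark brown. The camera rotation is a quaternion, so I'll fix the helper.

```bash
sed -i 's/np.array(f\["rotation"\]).T/Rotation.from_quat(f["rotation"]).as_matrix().T/; 1a from scipy.spatial.transform import Rotation' h.py
python3 - <<'E'
from h import *
for n in("scene","top"):
    f=env.grab_frame(n); im=f["pixels"]; cv2.imwrite(f"pics/{n}2.png",im); P=pts(f); np.save(n+"_p.npy",P); np.save(n+"_c.npy",im)
    hsv=cv2.cvtColor(im,cv2.COLOR_BGR2HSV)
    print(n,f["eye"],"bench z",np.median(P[...,2][(abs(P[...,2])<.03)]))
    for nm,lo,hi in(("yellow",(20,150,150),(33,255,255)),("blue",(105,150,80),(125,255,255))):
        m=(cv2.inRange(hsv,lo,hi)>0)&(abs(P[...,2]-.19)<.012)
        if m.sum()>50: 
            q=P[m]; print(nm,m.sum(),np.median(q,0).round(4),cv2.minAreaRect(q[:,:2].astype(np.float32)*1000))
    # cap tops: dark points at z .085-.105
    m=((im.max(-1)<70)&(P[...,2]>.085)&(P[...,2]<.106)).astype(np.uint8)
    k,l,st,ce=cv2.connectedComponentsWithStats(m)
    for i in range(1,k):
        if st[i,4]>15:
            q=P[l==i]; t=q[q[:,2]>.096]; print("cap",ce[i].round(),st[i,4],q.max(0).round(3),q.min(0).round(3),t.mean(0).round(4) if len(t) else None)
im=cv2.imread("pics/scene2.png")[220:330,270:430]; cv2.imwrite("pics/crop.png",cv2.resize(im,None,fx=4.5,fy=4.5,interpolation=cv2.INTER_CUBIC))
E
```

```text
scene [-0.11910985 -0.46664593  0.88149332] bench z 0.0009667376675406292
yellow 742 [0.4944 0.1396 0.1896] ((496.6010437011719, 140.45208740234375), (77.38135528564453, 76.27569580078125), 83.71542358398438)
blue 2138 [0.5088 0.1291 0.1905] ((507.3826599121094, 137.80337524414062), (158.13853454589844, 146.61712646484375), 83.40621185302734)
cap [317. 119.] 79 [0.926 0.067 0.104] [0.897 0.028 0.085] [0.9044 0.0458 0.0995]
cap [545. 192.] 41 [ 1.017 -0.542  0.106] [ 0.861 -0.543  0.086] [ 0.9326 -0.5422  0.1009]
cap [175. 206.] 38 [0.442 0.157 0.106] [0.435 0.135 0.087] [0.4376 0.1452 0.1021]
cap [459. 221.] 28 [ 0.742 -0.399  0.105] [ 0.736 -0.409  0.086] [ 0.7394 -0.4029  0.1004]
cap [533. 226.] 21 [ 0.846 -0.542  0.106] [ 0.775 -0.543  0.085] [ 0.8064 -0.5425  0.1011]
cap [303. 229.] 139 [ 0.548 -0.116  0.103] [ 0.52  -0.142  0.085] [ 0.5348 -0.1288  0.0987]
cap [556. 250.] 25 [ 0.771 -0.592  0.105] [ 0.763 -0.603  0.085] [ 0.7652 -0.5994  0.1   ]
cap [408. 254.] 154 [ 0.604 -0.331  0.103] [ 0.575 -0.357  0.085] [ 0.5889 -0.3442  0.0988]
cap [392. 281.] 185 [ 0.522 -0.331  0.102] 
[... 405 characters left out ...]
1436309814453), (156.3261260986328, 144.6816864013672), 83.74077606201172)
cap [485.  85.] 167 [ 0.874 -0.539  0.106] [ 0.765 -0.607  0.085] [ 0.8065 -0.5524  0.1011]
cap [176.  88.] 87 [0.877 0.286 0.106] [0.771 0.25  0.085] [0.8099 0.2563 0.1006]
cap [526.  98.] 44 [ 0.775 -0.635  0.106] [ 0.765 -0.684  0.085] [ 0.7719 -0.6568  0.1016]
cap [406. 168.] 93 [ 0.604 -0.329  0.103] [ 0.578 -0.353  0.085] [ 0.5917 -0.3419  0.0988]
cap [324. 190.] 91 [ 0.551 -0.114  0.105] [ 0.524 -0.14   0.086] [ 0.5366 -0.1271  0.0989]
cap [407. 199.] 87 [ 0.524 -0.329  0.103] [ 0.498 -0.353  0.085] [ 0.5108 -0.3409  0.0988]
cap [280. 376.] 51 [0.075 0.034 0.106] [ 0.052 -0.052  0.087] [ 0.0685 -0.011   0.1012]
```

View pics/crop.png

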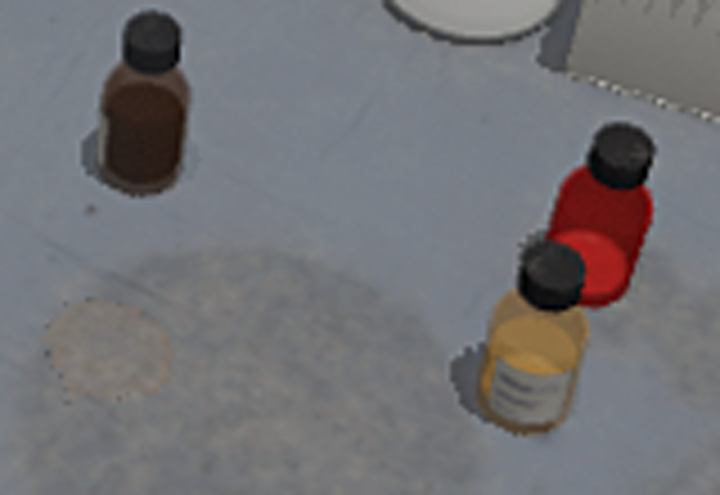

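View pics/top2.png

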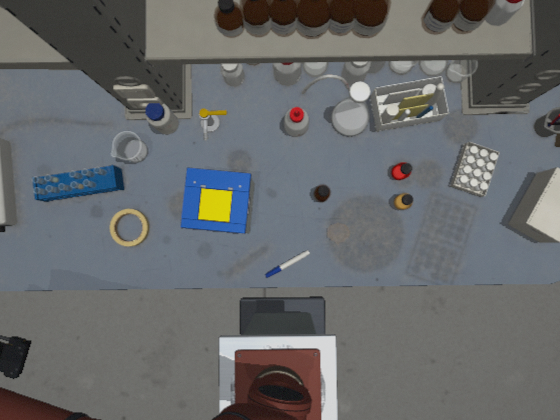

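The crop confirms it. The honey bottle is at crop (540,340) with a label and amber liquid, the red look-alike is at (605,230), and the dark one is at (150,120). In world coordinates the honey cap is at about (0.510,-0.3425) and the mouth at about (0.497,0.1415), with box yaw about -6°. I'll raise the arm first, then arc over the box.

Emit:
arm_command(motion=[[0, 0, -6, 0, 0], [0, 0, -12, 0, 0], [-6, -2, -12, 0, 0], [-12, -4.5, -12, 0, 0], [-18, -7, -12, 0, 0]], newtons=15)

```text
t: 0.78
tcp_pos: [0.3361, 0.5059, 0.3044]
orientation: [0.145, 0.989, -0.0, -0.0]
contact_force: [1.9, 0.0, -0.2]
finger_gap: 1.0
grip_force: 0.0
```

Emit:
arm_command(motion=[[-5, -3, 0, 0, 0], [-10, -6, 0, 0, 0], [-15, -9.5, 0, 0, 0], [-20, -12.5, 0, 0, 0], [-24.5, -15.5, 0, 0, 0]])

```text
t: 1.4
tcp_pos: [0.5259, 0.2865, 0.3045]
orientation: [0.146, 0.989, -0.0, -0.0]
contact_force: [1.3, 0.9, 0.6]
finger_gap: 1.001
grip_force: 0.0
```

Emit:
arm_command(motion=[[-2.2, -5.4, 0, 0, 0], [-4.4, -10.8, 0, 0, 0], [-6.7, -16.2, 0, 0, 0], [-9, -21.5, 0, 0, 0], [-11.2, -26.9, 0, 0, 0]])

```text
t: 2.02
tcp_pos: [0.5545, -0.0033, 0.3046]
orientation: [0.145, 0.989, 0.0, 0.0]
contact_force: [1.2, 0.0, 0.3]
finger_gap: 0.999
grip_force: 0.0
```

Emit:
arm_command(motion=[[0, -5.5, 0, 0, 0], [0, -11, 0, 0, 0], [0, -16.5, 0, 0, 0], [0, -22, 0, 0, 0], [0, -27, 0, 0, 0]])

```text
t: 2.65
tcp_pos: [0.476, -0.2619, 0.3047]
orientation: [0.146, 0.989, 0.0, 0.0]
contact_force: [0.5, -0.7, -1.1]
finger_gap: 1.001
grip_force: 0.0
```

```bash
cat >> h.py <<'E'
def shift(target):
    s=env.sense(); R=Rotation.from_quat(s["orientation"]).as_matrix()
    print("t",round(s["t"],2),"tcp",np.round(s["tcp_pos"],4),"j",np.round(s["joint_pos"],2),"yaw",np.degrees(np.arctan2(R[1,1],R[0,1])).round(1))
    print("shift cm",(R.T@(np.array(target)-s["tcp_pos"])*100).round(2))
E
python3 -c "
from h import *
shift([.510,-.3425,.2])"
```

```text
t 2.65 tcp [ 0.476  -0.2619  0.3047] j [-0.28  0.07  0.76  1.56 -0.05  1.53  1.75] yaw 73.3
shift cm [-5.58 -6.74 10.47]
```

Emit:
arm_command(motion=[[-2, -3, 2, 0, 0], [-4, -5, 6, 0, 0], [-5.5, -6.5, 10.5, 0, 0], [-5.5, -6.5, 10.5, 0, 0], [-5.5, -6.5, 10.5, 0, 0]])

```text
t: 3.28
tcp_pos: [0.5111, -0.3381, 0.2007]
orientation: [0.145, 0.989, -0.0, 0.0]
contact_force: [0.1, -0.1, 0.4]
finger_gap: 1.001
grip_force: 0.0
```

```bash
python3 - <<'E'
from h import *
shift([.510,-.3425,.081])
s=env.sense(); f=env.grab_frame("wrist"); im=f["pixels"]; cv2.imwrite("pics/w1.png",im)
T=np.eye(4); T[:3,:3]=Rotation.from_quat(s["orientation"]).as_matrix(); T[:3,3]=s["tcp_pos"]; T=T@np.array(f["mount"])
f["rotation"]=Rotation.from_matrix(T[:3,:3]).as_quat(); f["eye"]=T[:3,3]; P=pts(f)
m=((im.max(-1)<80)&(abs(P[...,2]-.099)<.004)&(np.hypot(P[...,0]-.51,P[...,1]+.34)<.035))
q=P[m]; print(m.sum(),np.median(q,0),q.min(0),q.max(0)); c,r=cv2.minEnclosingCircle(q[:,:2].astype(np.float32)*1000); print(c,r)
E
```

```text
t 3.27 tcp [ 0.5111 -0.3381  0.2007] j [-0.12  0.31  0.8   1.57 -0.22  1.36  1.98] yaw 73.3
shift cm [-1.000e-02 -4.500e-01  1.197e+01]
665 [ 0.51010155 -0.34351211  0.09922742] [ 0.49690568 -0.35716739  0.0950426 ] [ 0.52421636 -0.32993548  0.1018238 ]
(510.5025939941406, -343.72540283203125) 13.798073768615723
```

View pics/w1.png

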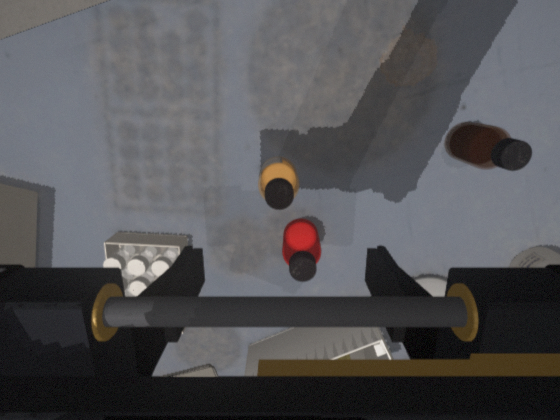

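The wrist view shows the honey cap at (278,192) and the red one at (302,262), and the refined cap position is (0.5103,-0.3437). The fingers clear the red bottle, so I'll descend and close.

Emit:
arm_command(motion=[[0, -0.6, 0, 0, 0], [0, -0.6, 4, 0, 0], [0, -0.6, 8, 0, 0], [0, -0.6, 11, 0, 0], [0, -0.6, 12, 0, 0]])

```text
t: 3.95
tcp_pos: [0.509, -0.3434, 0.0791]
orientation: [0.145, 0.989, 0.0, -0.0]
contact_force: [0.8, 0.1, 0.2]
finger_gap: 1.0
grip_force: 0.0
```

Emit:
arm_command(motion=[[0, 0, 0, 0, 0.3], [0, 0, 0, 0, 0.6], [0, 0, 0, 0, 1], [0, 0, 0, 0, 1], [0, 0, 0, 0, 1]], newtons=20)

```text
t: 4.58
tcp_pos: [0.5094, -0.3439, 0.0799]
orientation: [0.145, 0.989, -0.0, 0.0]
contact_force: [-0.5, 0.3, 0.4]
finger_gap: 0.521
grip_force: 0.0
```

Emit:
arm_command(motion=[[0, 0, 0, 0, 1], [0, 0, 0, 0, 1], [0, 0, 0, 0, 1], [0, 0, 0, 0, 1], [0, 0, 0, 0, 1]])

```text
t: 5.2
tcp_pos: [0.5093, -0.3439, 0.0797]
orientation: [0.145, 0.989, -0.0, -0.0]
contact_force: [0.4, 0.1, 0.2]
finger_gap: 0.022
grip_force: 0.0
```

The gripper closed almost fully without gripping anything, so I'll look before opening it.

```bash
python3 - <<'E'
from h import *
print(env.sense()["finger_gap"],env.sense()["grip_force"], env.tcp_to_grasp)
f=env.grab_frame("scene"); im=f["pixels"]; 
a=cv2.resize(im[200:330,300:470],(800,600),interpolation=cv2.INTER_CUBIC); cv2.imwrite("pics/s3.png",a)
E
```

```text
0.0216333442094229 0.0 0.0187
```

View pics/s3.png

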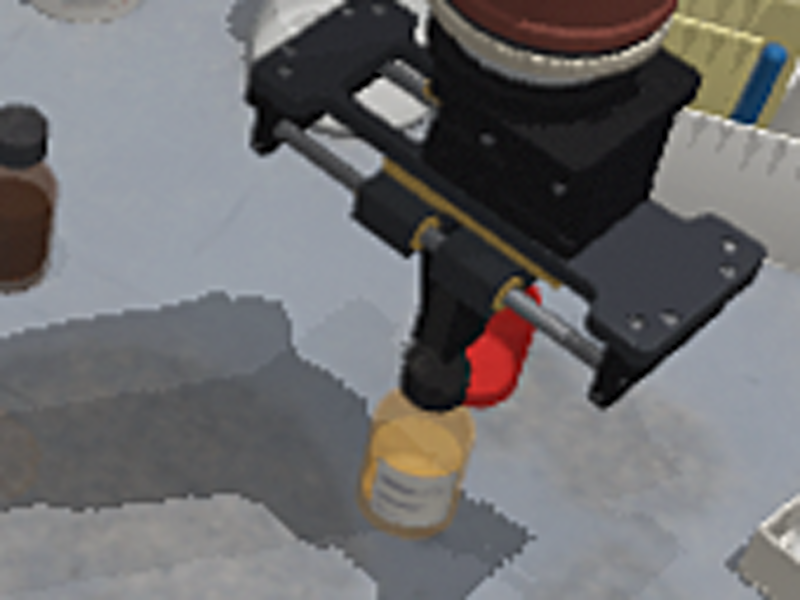

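The fingers have closed just behind the cap, on the +x side, and the bottle still stands at (418,460). I'll measure where the cap and the fingers really are.

```bash
python3 - <<'E'
from h import *
f=env.grab_frame("scene"); im=f["pixels"]; P=pts(f); hsv=cv2.cvtColor(im,cv2.COLOR_BGR2HSV)
near=np.hypot(P[...,0]-.51,P[...,1]+.344)<.1
m=(im.max(-1)<70)&near
for a,b in((.085,.097),(.097,.103),(.105,.125),(.125,.15)):
    q=P[m&(P[...,2]>a)&(P[...,2]<b)]; print(a,len(q),q.min(0).round(3),q.max(0).round(3),np.median(q,0).round(4))
h=cv2.inRange(hsv,(8,80,60),(28,255,255))>0
q=P[h&near&(P[...,2]>.01)&(P[...,2]<.06)]; print("honey now",q.min(0),q.max(0),np.median(q,0))
P0=np.load("scene_p.npy");h0=cv2.inRange(cv2.cvtColor(np.load("scene_c.npy"),cv2.COLOR_BGR2HSV),(8,80,60),(28,255,255))>0
q=P0[h0&(np.hypot(P0[...,0]-.51,P0[...,1]+.344)<.1)&(P0[...,2]>.01)&(P0[...,2]<.06)]; print("before",q.min(0),q.max(0),np.median(q,0))
E
```

```text
0.085 63 [ 0.495 -0.358  0.085] [ 0.516 -0.331  0.097] [ 0.4996 -0.3463  0.0912]
0.097 100 [ 0.496 -0.357  0.097] [ 0.52  -0.331  0.102] [ 0.5069 -0.3453  0.0993]
0.105 24 [ 0.496 -0.355  0.119] [ 0.514 -0.334  0.125] [ 0.5002 -0.3453  0.1221]
0.125 111 [ 0.495 -0.356  0.125] [ 0.516 -0.333  0.15 ] [ 0.5009 -0.3451  0.1362]
honey now [ 0.48623022 -0.36813939  0.01009374] [ 0.50998114 -0.32698582  0.05998951] [ 0.49229311 -0.34450416  0.05293408]
before [ 0.48666899 -0.3668648   0.01088542] [ 0.50862278 -0.32796119  0.0599863 ] [ 0.49192957 -0.34392947  0.05355923]
```

The bottle hasn't moved. The lowest visible finger point is at z≈0.119, so the fingers appear to have closed above the cap even though the TCP reads 0.080. I'll check the fingertip location with the wrist camera.

```bash
python3 - <<'E'
from h import *
s=env.sense(); f=env.grab_frame("wrist"); im=f["pixels"]; M=np.array(f["mount"]); print(M.round(3).tolist())
a=f.copy(); a["rotation"]=Rotation.from_matrix(M[:3,:3]).as_quat(); a["eye"]=M[:3,3]; Q=pts(a)  # tool coords
ok=f["range_z"]>0
m=ok&(abs(Q[...,0])<.03)&(abs(Q[...,1])<.06)&(Q[...,2]>-.12)&(Q[...,2]<.03)
z=Q[...,2]
for lo in np.arange(-.12,.03,.01):
    k=m&(z>=lo)&(z<lo+.01)
    if k.sum()>5: q=Q[k]; print(round(lo,2),k.sum(),q.min(0).round(3),q.max(0).round(3), im[k].mean(0).round())
cv2.imwrite("pics/w2.png",im); print(s["contact_force"],s["tcp_pos"],s["joint_pos"])
E
```

```text
[[-0.001, -0.953, -0.303, 0.084], [1.0, -0.001, -0.001, -0.0], [0.0, -0.303, 0.953, -0.201], [0.0, 0.0, 0.0, 1.0]]
-0.12 61 [ 0.003 -0.005 -0.12 ] [ 0.03   0.005 -0.11 ] [23. 25. 27.]
-0.11 70 [-0.003 -0.005 -0.11 ] [ 0.009  0.005 -0.102] [19. 24. 28.]
-0.1 60 [-0.01  -0.005 -0.099] [ 0.003  0.005 -0.09 ] [31. 32. 32.]
-0.09 574 [-0.012 -0.006 -0.09 ] [ 0.012  0.006 -0.08 ] [35. 35. 36.]
-0.08 371 [ 0.008 -0.007 -0.08 ] [ 0.012  0.007 -0.07 ] [24. 25. 26.]
-0.07 379 [ 0.004 -0.01  -0.07 ] [ 0.011  0.009 -0.06 ] [26. 26. 28.]
-0.06 344 [ 0.008 -0.009 -0.06 ] [ 0.012  0.009 -0.05 ] [27. 27. 30.]
-0.05 289 [ 0.008 -0.009 -0.05 ] [ 0.011  0.009 -0.04 ] [27. 28. 32.]
-0.04 33 [ 0.009 -0.009 -0.04 ] [ 0.011  0.007 -0.038] [30. 32. 35.]
-0.03 172 [-0.014 -0.013 -0.021] [ 0.012  0.014 -0.02 ] [36. 38. 42.]
-0.02 834 [-0.015 -0.013 -0.02 ] [ 0.013  0.014 -0.01 ] [36. 38. 42.]
-0.01 168 [ 0.001 -0.014 -0.01 ] [ 0.013  0.013 -0.003] [33. 41. 50.]
-0.0 334 [-0.005 -0.015  0.003] [0.014 0.014 0.01 ] [ 74. 133. 181.]
0.01 1024 [-0.015 -0.022  0.01 ] [0.02 0.02 0.02] [ 77. 131. 175.]
0.02 399 [-0.015 -0.023  0.02 ] [0.022 0.021 0.03 ] [ 77. 126. 167.]
[-0.22522679 -0.07019842 -0.40861706] [ 0.50925648 -0.34386246  0.07964401] [-0.07284891  0.4125761   0.75616885  1.71240558 -0.30761017  1.13955171
  2.05072906]
```

View pics/w2.png

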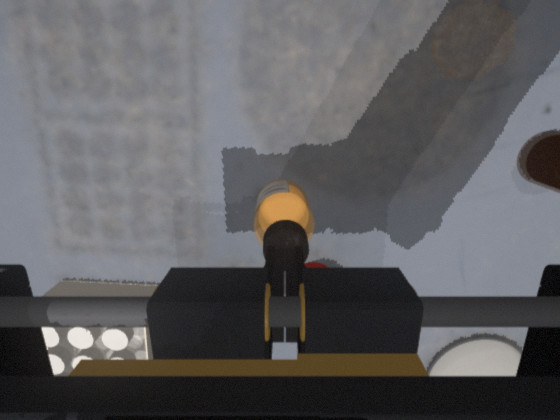

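The wrist view settles it: the shut fingers at (285,285) end just above the cap, which is at (285,240). The real tips sit about 38 mm behind the reported TCP, at tool z ≈ -0.038, with the cap top at -0.020. I'll open, go 3.2 cm lower and close again.

Emit:
arm_command(motion=[[0, 0, 0, 0, 0], [0, 0, 0, 0, 0], [0, 0, 0, 0, 0], [0, 0, 0, 0, 0], [0, 0, 0, 0, 0]])

```text
t: 5.98
tcp_pos: [0.5093, -0.3439, 0.0797]
orientation: [0.145, 0.989, -0.0, 0.0]
contact_force: [1.0, 1.1, 0.5]
finger_gap: 0.487
grip_force: 0.0
```

Emit:
arm_command(motion=[[0, 0, 0, 0, 0], [0, 0, 0, 0, 0], [-0.1, 0, 1, 0, 0], [-0.1, 0, 2.2, 0, 0], [-0.1, 0, 3.2, 0, 0]])

```text
t: 6.6
tcp_pos: [0.5098, -0.3439, 0.0463]
orientation: [0.145, 0.989, 0.0, -0.001]
contact_force: [0.3, -0.3, -0.1]
finger_gap: 0.982
grip_force: 0.0
```

Emit:
arm_command(motion=[[0, 0, 0, 0, 0.3], [0, 0, 0, 0, 0.7], [0, 0, 0, 0, 1], [0, 0, 0, 0, 1], [0, 0, 0, 0, 1]])

```text
t: 7.22
tcp_pos: [0.5103, -0.3442, 0.0479]
orientation: [0.145, 0.989, -0.0, 0.0]
contact_force: [0.2, 0.0, -0.2]
finger_gap: 0.518
grip_force: 0.0
```

Emit:
arm_command(motion=[[0, 0, 0, 0, 1], [0, 0, 0, 0, 1], [0, 0, 0, 0, 1], [0, 0, 0, 0, 1]])

```text
t: 7.72
tcp_pos: [0.5103, -0.3441, 0.0477]
orientation: [0.145, 0.989, 0.0, 0.0]
contact_force: [-0.4, 0.3, 0.3]
finger_gap: 0.309
grip_force: 19.9
```

Gripped: the opening is 27 mm and the grip 20 N. Lifting now.

Emit:
arm_command(motion=[[0, 0, -3, 0, 1], [0, 0, -8, 0, 1], [0, 0, -14, 0, 1], [0, 0, -20, 0, 1], [0, 0, -24, 0, 1]])

```text
t: 8.35
tcp_pos: [0.5103, -0.3446, 0.2905]
orientation: [0.146, 0.989, -0.0, 0.001]
contact_force: [0.6, 0.3, -3.2]
finger_gap: 0.309
grip_force: 19.9
```

```bash
python3 - <<'E'
from h import *
s=env.sense(); print(s["finger_gap"],s["grip_force"],s["contact_force"])
shift([.58,-.05,.285]); shift([.494,.1415,.285])
E
```

```text
0.3093937187327541 19.884349143959604 [ 0.63980365  0.29297845 -3.15084063]
t 8.35 tcp [ 0.5103 -0.3446  0.2905] j [-0.12  0.28  0.82  1.41 -0.21  1.53  1.97] yaw 73.3
shift cm [ 1.81 30.22  0.53]
t 8.35 tcp [ 0.5103 -0.3446  0.2905] j [-0.12  0.28  0.82  1.41 -0.21  1.53  1.97] yaw 73.3
shift cm [15.56 46.09  0.5 ]
```

Emit:
arm_command(motion=[[1, 3, 0, 0, 1], [2.5, 7.5, 0, 0, 1], [4, 12, 0, 0, 1], [5.5, 16.5, 0, 0, 1], [7, 21, 0, 0, 1]])

```text
t: 8.98
tcp_pos: [0.5031, -0.1215, 0.2874]
orientation: [0.145, 0.989, 0.0, -0.0]
contact_force: [0.4, -0.5, -2.6]
finger_gap: 0.308
grip_force: 19.9
```

Emit:
arm_command(motion=[[1.6, 4.6, 0, 0, 1], [3.2, 9.2, 0, 0, 1], [4.8, 14, 0, 0, 1], [6.4, 18.5, 0, 0, 1], [7.8, 22.5, 0, 0, 1]])

```text
t: 9.6
tcp_pos: [0.4931, 0.1166, 0.2873]
orientation: [0.145, 0.989, -0.0, -0.0]
contact_force: [1.2, 0.3, -2.7]
finger_gap: 0.308
grip_force: 19.9
```

Emit:
arm_command(motion=[[0.8, 2.5, 0, 0, 1], [0.8, 2.5, 0, 0, 1], [0.8, 2.5, 0, 0, 1]])

```text
t: 9.98
tcp_pos: [0.4932, 0.1402, 0.2874]
orientation: [0.146, 0.989, -0.0, -0.0]
contact_force: [-1.0, -0.3, -2.9]
finger_gap: 0.308
grip_force: 19.9
```

```bash
python3 - <<'E'
from h import *
s=env.sense(); print(s["finger_gap"],s["grip_force"],s["contact_force"])
shift([.494,.1415,.285])
f=env.grab_frame("scene"); im=f["pixels"]; P=pts(f); h=cv2.inRange(cv2.cvtColor(im,cv2.COLOR_BGR2HSV),(8,80,60),(28,255,255))>0
m=h&(np.hypot(P[...,0]-.494,P[...,1]-.1415)<.06)&(P[...,2]>.22); q=P[m]; print(len(q),q.min(0).round(3),q.max(0).round(3))
cv2.imwrite("pics/s4.png",cv2.resize(im[60:260,80:300],(660,600),interpolation=cv2.INTER_CUBIC))
E
```

```text
0.30811991924589927 19.91335912126992 [-1.0107632  -0.32686258 -2.88668148]
t 9.97 tcp [0.4932 0.1402 0.2874] j [-0.76  0.    0.4   1.64 -0.    1.5   0.92] yaw 73.2
shift cm [-0.04  0.14  0.24]
487 [0.447 0.101 0.241] [0.505 0.19  0.43 ]
```

View pics/s4.png

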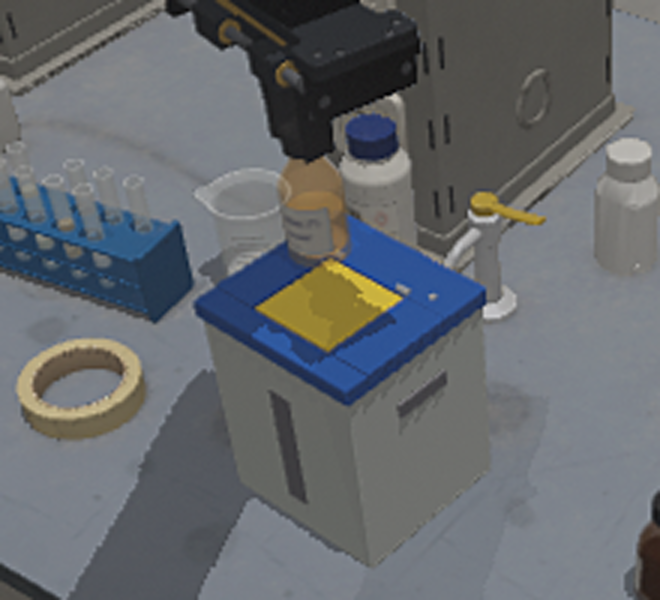

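The bottle hangs upright at (315,205) in the crop, about 50 mm above the lid, with the yellow flap at (330,300) below it. Pushing down 12.5 cm puts its centre about 26 mm below the lid.

Emit:
arm_command(motion=[[0, 0.1, 2, 0, 1], [0, 0.1, 4, 0, 1], [0, 0.1, 5.5, 0, 1], [0, 0.1, 7, 0, 1], [0, 0.1, 8.5, 0, 1]])

```text
t: 10.65
tcp_pos: [0.4936, 0.1421, 0.2021]
orientation: [0.146, 0.989, 0.0, 0.0]
contact_force: [-0.9, 0.3, -2.3]
finger_gap: 0.309
grip_force: 19.9
```

Emit:
arm_command(motion=[[0, 0, 1.5, 0, 1], [0, 0, 3, 0, 1], [0, 0, 4, 0, 1], [0, 0, 4, 0, 1], [0, 0, 4, 0, 1]])

```text
t: 11.28
tcp_pos: [0.4936, 0.1423, 0.1629]
orientation: [0.145, 0.989, 0.0, 0.0]
contact_force: [-0.2, 0.4, -2.3]
finger_gap: 0.31
grip_force: 19.9
```

```bash
python3 - <<'E'
from h import *
s=env.sense(); print(s["finger_gap"],s["grip_force"],s["contact_force"])
f=env.grab_frame("scene"); im=f["pixels"]
cv2.imwrite("pics/s5.png",cv2.resize(im[60:260,80:300],(660,600),interpolation=cv2.INTER_CUBIC))
E
```

```text
0.31020713505268327 19.91198716932331 [-0.18766713  0.43008803 -2.28048555]
```

View pics/s5.png

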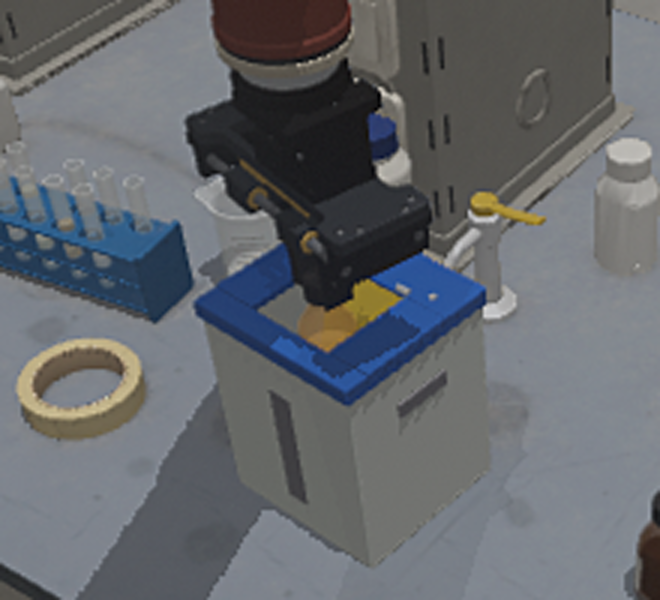

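The bottle is more than half way through at (325,320), with the flap open behind it. I'll release slowly while holding position, then withdraw upward.

Emit:
arm_command(motion=[[0, 0, 0, 0, 0.4], [0, 0, 0, 0, 0.4], [0, 0, 0, 0, 0.4], [0, 0, 0, 0, 0.4], [0, 0, 0, 0, 0.4]])

```text
t: 11.95
tcp_pos: [0.4935, 0.1422, 0.1627]
orientation: [0.145, 0.989, 0.0, 0.0]
contact_force: [-0.1, -0.5, -0.2]
finger_gap: 0.595
grip_force: 0.0
```

Emit:
arm_command(motion=[[0, 0, -3, 0, 0.4], [0, 0, -8, 0, 0.4], [0, 0, -13, 0, 0.4], [0, 0, -15, 0, 0.4], [0, 0, -15, 0, 0.4]])

```text
t: 12.58
tcp_pos: [0.4942, 0.1425, 0.314]
orientation: [0.145, 0.989, 0.001, 0.001]
contact_force: [0.3, -1.0, 0.1]
finger_gap: 0.6
grip_force: 0.0
```

```bash
python3 - <<'E'
from h import *
s=env.sense(); print(s["t"],s["finger_gap"],s["contact_force"],s["tcp_pos"])
f=env.grab_frame("scene"); im=f["pixels"]; P=pts(f)
m=(cv2.inRange(cv2.cvtColor(im,cv2.COLOR_BGR2HSV),(20,150,100),(33,255,255))>0)&(np.hypot(P[...,0]-.497,P[...,1]-.1415)<.06)&(P[...,2]<.21)
print(m.sum(),np.percentile(P[m][:,2],[1,50,99]))
cv2.imwrite("pics/s6.png",cv2.resize(im[60:260,80:300],(660,600),interpolation=cv2.INTER_CUBIC))
E
```

```text
12.575 0.599606921662023 [ 0.319149   -0.97851167  0.06297302] [0.49421695 0.14248252 0.31402559]
740 [0.18666678 0.18953689 0.19274267]
```

View pics/s6.png

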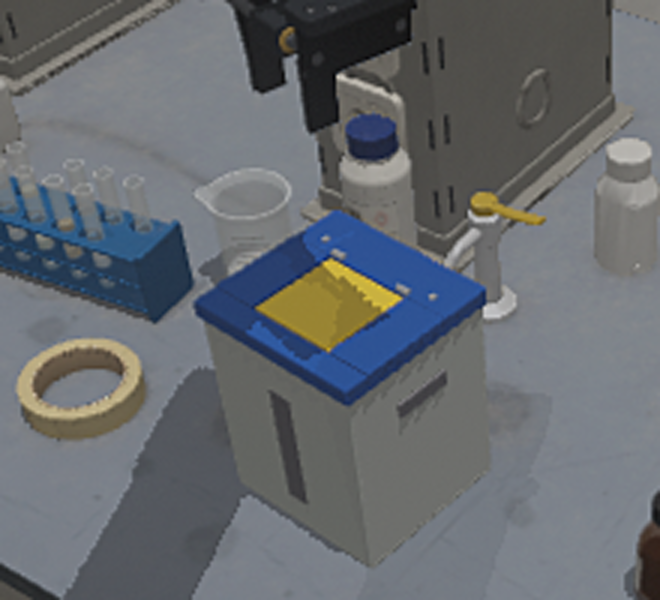

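The yellow flap at (330,300) is shut level with the lid, the bottle has gone inside, and the fingers are empty and clear.

```bash
python3 -c "
from bench import env
print(env.hand_in())"
```

```text
the job is handed in; nothing more can be done
None
```

The honey-coloured bottle was posted upright through the flap and dropped inside the box, the flap closed behind it, no move touched the dark brown bottle, and the job is handed in (no verdict was returned).

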